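Set up for decanting and open the safety cap

TASK

Get the perfume ready for decanting: stand the empty blue vial upright in the dark wooden stand's hole marked with one brass dot, then the pink vial in the hole marked with two dots, setting the glass down rather than dropping it. Then open the square amber bottle in the stand: push its white safety cap down, twist it anticlockwise while it is down until it is free, and lift it straight up. Finish while still gripping the cap, holding it still and level about five centimetres above the open bottle, with the bottle left in its well and the other things on the dresser left where they are.

Things in the scene. Friction and masses are not known exactly. Their poses are not given: they have to be found in the camera images.
- blue_vial_mid (a point): cobalt-blue empty glass vial standing upright on the dresser; round, 24 mm in diameter up to 58 mm above its underside, then a 15 mm open neck up to 74 mm; 40 g. The point lies on its axis half-way up, 37 mm above its underside; z along the vial. Grip the body 45 to 50 mm above its underside, so that the fingers stay clear of the stand
- pink_vial_mid (a point): pink empty glass vial, the same shape and size as the blue one, the point likewise on its axis 37 mm above its underside. Either vial may stand in either starting place
- stand: dark hardwood decanting stand, fixed: a block 92 mm (its x) by 280 mm (its y), 35 mm high; origin at the centre of its underside, z up. Two round vial holes at its y = +40 and +98 mm and a square 62 mm bottle well at its y = -90 mm, all on its long centre line and 20 mm deep (floor 15 mm above the dresser top)
- hole_one (a point): centre of the mouth (35 mm above the dresser) of the round hole with one brass dot beside it; 27 mm in diameter, 20 mm deep. A seated vial's mid point is 17 mm above this point. Axes parallel to the stand's
- hole_two (a point): centre of the mouth of the round hole with two brass dots beside it, the same size, 58 mm from hole one. Axes parallel to the stand's
- bottle: square amber glass bottle standing loose in the stand's square well, which keeps it from turning (1 mm play each side); 60 x 60 mm body up to 72 mm, rounded shoulder to 85 mm, round 32 mm neck with its mouth at 121.5 mm above its underside; 350 g. Origin at the centre of its underside, z up, sides along x and y
- cap_mid (a point): white ribbed push-and-turn cap, 50 mm in diameter, 26 mm high, 42 g, red dot on top over its +x; the point is its centre, 13 mm above its lower edge, z up. Locked, it sits 117 mm above the bottle's underside, its x along the bottle's (0.08 rad of play). Held 3 mm or more down (4 is good) it turns anticlockwise from above; clockwise it is blocked. Grip it round the ribs at or just above mid height
- bottle_mouth (a point): centre of the bottle's mouth, on its axis 121.5 mm above its underside, inside the locked cap; axes as the bottle's. The cap must be kept down until its lugs are past the latch teeth and ledges, at 0.75 rad of turn; it is free to lift from 0.8 to 1.3 rad (1.05 is the middle); a stop ends the turn at 1.4 rad. Free, the cap lifts straight off; let up too early it stays latched and lifts the bottle with it
- liner (a joint): the spring liner inside the cap that pushes it up off the mouth: 0 m with the cap locked at the start, grows as the cap is pushed down (5 N at 0, 8.5 N at 3 mm, 11 N at 5.2 mm, where it bottoms), -2 mm with the cap off
- vase: black clay vase, 116 mm wide, 175 mm tall. Origin at the centre of its underside; to be left alone
- soap_dish: white ceramic soap dish with a cream soap bar, 85 x 125 mm, 33 mm tall. Origin at the centre of its underside; to be left alone
- comb: orange wide-tooth comb lying flat, 170 x 44 mm, 6 mm thick. Origin at the centre of its underside; to be left alone
- tin: round teal tin with a clip-on lid, 75 mm wide, 29 mm tall. Origin at the centre of its underside; to be left alone
- funnel: small steel funnel standing mouth down, 68 mm wide, 60 mm tall. Origin at the centre of its underside; to be left alone
- cotton_jar: glass jar of cotton pads with a brass lid, 82 mm wide, 104 mm tall. Origin at the centre of its underside; to be left alone
- candle: candle in a blue-and-white cup, 72 mm wide, 62 mm tall. Origin at the centre of its underside; to be left alone
Things that resemble listed ones, but are neither listed nor needed, are in the scene too. Of the things like the part that bears blue_vial_mid, leave any that is green or turquoise; of the rest the smaller one is meant.

How it is judged (in metres and radians):
On the way, in this order (a step that is already met when the one before it is completed fails the run):
1. the blue vial stands seated and let go in the hole with one dot (horizontal distance between blue_vial_mid and hole_one below 0.006 m and z of blue_vial_mid in the frame of hole_one below 0.021 m and angle between blue_vial_mid's own z axis and vertical below 0.15 rad and contact force between the fingers and blue_vial below 0.05 N), for 0.2 s.
2. the pink vial stands seated and let go in the hole with two dots (horizontal distance between pink_vial_mid and hole_two below 0.006 m and z of pink_vial_mid in the frame of hole_two below 0.021 m and angle between pink_vial_mid's own z axis and vertical below 0.15 rad and contact force between the fingers and pink_vial below 0.05 N), for 0.2 s.
3. the cap is pushed down at least 2.5 mm, not yet turned (z of cap_mid in the frame of bottle below 0.1145 m and angle between the x axis of cap_mid and the x axis of bottle, either way round below 0.4 rad), for 0.05 s.
4. the cap is turned free of its latches, still on the neck (angle between the x axis of cap_mid and the x axis of bottle, either way round above 0.7 rad and z of cap_mid in the frame of bottle below 0.121 m), for 0.05 s.
At the end, for the whole second after the job is handed in: Vials upright in their holes (6 mm, 0.15 rad, within 4 mm of the floor); bottle upright, down in its well within 4 mm; cap gripped, still, level within 0.25 rad, within 30 mm of the bottle's axis, its centre 30 to 123 mm above where it sat, not touching the bottle (horizontal distance between blue_vial_mid and hole_one below 0.006 m and z of blue_vial_mid in the frame of hole_one below 0.021 m and angle between each of blue_vial_mid, pink_vial_mid's own z axis and vertical below 0.15 rad and horizontal distance between pink_vial_mid and hole_two below 0.006 m and z of pink_vial_mid in the frame of hole_two below 0.021 m and z of bottle in the frame of stand below 0.019 m and angle between bottle's own z axis and vertical below 0.08 rad and horizontal distance between bottle and hole_one below 0.14 m and z of cap_mid in the frame of bottle between 0.147 and 0.24 m and horizontal distance between cap_mid and bottle below 0.03 m and angle between cap_mid's own z axis and vertical below 0.25 rad and linear speed of cap below 0.05 m/s and contact force between the fingers and cap above 1 N and contact force between cap and bottle below 0.05 N); the arm keeps its last pose, push and grip.
It fails at once if one of the other things on the dresser is moved more than 25 mm (distance of any of vase, soap_dish, comb, tin, funnel, cotton_jar, candle from where it was at the start of the episode above 0.025 m).
It fails at once if the blue vial is dropped or knocked over (angle between blue_vial_mid's own z axis and vertical above 0.8 rad or (linear speed of blue_vial above 0.55 m/s and contact force between the fingers and blue_vial below 0.01 N)).
It fails at once if the pink vial is dropped or knocked over (angle between pink_vial_mid's own z axis and vertical above 0.8 rad or (linear speed of pink_vial above 0.55 m/s and contact force between the fingers and pink_vial below 0.01 N)).
It also fails if it takes over 67 s, if anything falls off the work surface, if the arm or the gripper's body presses on something with over 40 N, if the wrist force passes 120 N, or if a joint passes its speed limit or range.

ROBOT

A 6-joint arm with a two-finger parallel gripper is mounted at the origin on the work surface. World frame = base frame: x ahead of the robot, y to its left, z up, the work surface at z = 0. Lengths are in m, angles in degrees, forces in N, time in s.
With the tool pointing down it reaches from about 0.325 to 0.85 m from the base axis. Payload 4.4 kg.
Tool frame: the origin (TCP) lies at the very end of the fingers, on their centre line; the grasp point (between the pads) lies 19 mm behind it; z points along the fingers, y is the line along which they close (so a half turn about z gives the same grasp; the last joint's range is limited). The gripper opens to 94 mm and grips with 3 to 60 N. Pads are 16 mm wide; open, the fingers measure 119 mm over their backs; the gripper's body (75 mm by 177 mm) begins 78 mm behind the grasp point.
Start: joints at [-72.565, 11.837, 88.321, -0, 79.842, -8.623], TCP at [0.253, -0.517, 0.205] pointing down, gripper open.
Joint ranges: [-156.59, 156.59], [-49.26, 127.26], [12.9, 141.05], [-63.56, 243.56], [4.71, 150.69], [-161.64, 161.64]. Speed limits (degrees/s): [159.86, 159.86, 180, 180, 180, 180].

INTERFACE

Orientations are given as [roll, pitch, yaw] about the fixed x, y, z axes, in that order (R = Rz(yaw) Ry(pitch) Rx(roll)).
In Python, from bench import robot gives the robot as it stands.
- The arm moves only by the shell command python3 -m pendant 'ROWS' [OPENING] [FORCE]. ROWS is JSON, a list of rows, each a list of 6 numbers: the shift along the tool's x, y, z in mm, then the turn, a rotation vector about the tool's x, y, z in rad. In form: [[dx, dy, dz, ax, ay, az], ...]. A call has 1 to 5 rows; each row is the pose to reach, as a shift and turn from the pose commanded when the call began, along the tool's axes at that moment; what a row does not reach only later rows make up. A row lasts 1/10 s, in which the tool goes at most 50 mm and 8.59 degrees, less where a joint would pass 70% of its speed; a pose out of reach is approached as far as the arm can. A call with a gripper value outside its range is refused whole. OPENING is the opening, from -1 (shut) to 1 (fully open), set as the call begins (- or left out, the last holds). The fingers move at their own pace and stop on an object; FORCE is the grip in N (left out, the last holds). Time passes only in rows, so rows that repeat a pose let the fingers close. It gives the time, the measured TCP pose, the force, the opening and the grip force at its end, in the units of the state.
- robot.read_state(): the state, without advancing time (a new reading comes with each control period).
- robot.snapshot(name): name is "scene" or "top" or "wrist"; returns a dict with "frame" (400x640x3 uint8, red, green, blue), "depth" (400x640 float32, m along the optical axis (not along the pixel's ray), 0 where there is no reading), "intrinsics" (3x3 intrinsics, pixels), "rvec" (rotation vector, rad) and "tvec" (3), from world to camera coordinates, as OpenCV has them; the wrist camera has in their place "hand_eye" (4x4, takes a point from camera to tool coordinates, whose origin is the TCP and whose axes are the flange's). Camera axes: x right, y down, z forward; pixel columns grow to the right and rows downward; lengths in m; the calibration is good to about 2 mm. The wrist camera is an equidistant fisheye: a pixel r from the principal point sees the ray r / f radians off the axis. A picture is of the moment at which its call begins: read the wrist's pose just before it.
- robot.hand_in(): hands the job in; it is judged then, once.
Trained networks look in the newest picture that a camera, given by its name, has taken for a name from the list of things; names that differ only in an ending like _2 or _b are one class to them, and where a whole thing is asked for, a point or a joint stands for the part that bears it (a point fixed in the world has none). Each returns a list of dicts, best first, with "confidence" (0 to 1); they miss things now and then, are a little off and sometimes report something else, mostly with a low value. They report only what shows in the picture. A call takes as long as a camera call. They do not tell look-alikes from the thing itself.
- robot.spot_in(camera, target): "point" ([column, row] in pixels, amid what is visible of it).
- robot.regions_of(camera, target): "region" (400x640 bool, what is visible of it) and "point" ([column, row] in pixels, amid what is visible of it).
The state is a dict: "clock": time; "joint_pos": joint angles; "qvel": joint speeds; "tau": joint torques, N m; "eef_pos": TCP position; "tool_rot": TCP orientation; "contact_force": force on the tool from outside, world axes, zero at the start; "moment": the same for the moment, N m; "finger_gap": opening from 0.0 (shut) to 1.0 (fully open); "finger_force": force on a finger pad.
Only numpy, scipy, OpenCV 4.12 (cv2) and the standard library are available. Lean on these libraries where they do the work, as an engineer would, in place of code of your own. Each camera call takes 0.05 s, during which the arm holds its last target. There are 200 camera calls.

## Working session

There is one attempt and no reset: what is moved stays moved. The work goes in short steps, Python scripts to look and compute and a shell command to move; the robot and the scene stay as the last step left them, time stands still between calls to the robot, and variables do not carry over. Pictures are saved under pics/ and viewed, at most 10 in all, crops included, and the job is handed in when it is done.

```bash
ls; mkdir -p pics; cat > h.py <<'E'
import numpy as np, cv2
from bench import robot
from scipy.spatial.transform import Rotation as R
def snap(c):
    st=robot.read_state(); s=robot.snapshot(c); s['st']=st
    return s
def w(s,u,v,z=None,d=None):
    K=s['intrinsics'];Rm=cv2.Rodrigues(np.array(s['rvec'],float))[0];t=np.array(s['tvec'],float).ravel()
    o=-Rm.T@t; r=Rm.T@np.array([(u-K[0][2])/K[0][0],(v-K[1][2])/K[1][1],1.])
    if z is not None: return o+r*(z-o[2])/r[2]
    return o+r*d
def px(s,p):
    K=np.array(s['intrinsics'],float); return cv2.projectPoints(np.array(p,float).reshape(-1,1,3),np.array(s['rvec'],float),np.array(s['tvec'],float),K,None)[0].reshape(-1,2)
def save(s,n): cv2.imwrite('pics/'+n+'.png',s['frame'][:,:,::-1])
E
python3 - <<'E'
from h import *
print({k:np.round(v,3) for k,v in robot.read_state().items()})
a=snap('top');b=snap('scene');save(a,'top');save(b,'scene')
for s,c in((a,'top'),(b,'scene')):
    print(c,np.round(w(s,320,200,0),3),np.round(np.array(s['intrinsics']),1).tolist())
    for t in['blue_vial_mid','pink_vial_mid','stand','bottle','cap_mid','vase','soap_dish','comb','tin','funnel','cotton_jar','candle']:
        for x in robot.spot_in(c,t)[:4]:
            u,v=x['point'];d=s['depth'][int(v),int(u)]
            print(t,round(x['confidence'],2),np.round(x['point']),np.round(w(s,u,v,d=d),3))
E
```

```text
pics
{'clock': np.float64(0.0), 'joint_pos': array([-7.2563e+01,  1.1883e+01,  8.8403e+01,  1.0000e-03,  7.9841e+01,
       -8.6240e+00]), 'qvel': array([-0.021, -0.043,  0.054, -0.053, -0.087,  0.005]), 'tau': array([-2.0000e-03, -3.7088e+01, -2.8142e+01,  6.9000e-02,  3.6000e-02,
       -0.0000e+00]), 'eef_pos': array([ 0.252, -0.516,  0.204]), 'tool_rot': array([-1.79874e+02, -2.00000e-02,  2.60610e+01]), 'contact_force': array([ 0.345, -0.034, -0.497]), 'moment': array([ 0.005,  0.013, -0.052]), 'finger_force': np.float64(0.0), 'finger_gap': np.float64(0.998)}
top [0.58  0.045 0.   ] [[421.6, 0.0, 317.8], [0.0, 421.6, 195.9], [0.0, 0.0, 1.0]]
blue_vial_mid 0.71 [280. 245.] [0.45  0.155 0.088]
blue_vial_mid 0.55 [272. 223.] [0.51  0.18  0.061]
blue_vial_mid 0.48 [252. 262.] [0.406 0.229 0.083]
pink_vial_mid 0.56 [225. 205.] [0.561 0.308 0.059]
stand 0.63 [347. 214.] [ 0.536 -0.03   0.036]
bottle 0.55 [384. 227.] [ 0.499 -0.125  0.087]
cap_mid 0.88 [395. 216.] [ 0.525 -0.146  0.145]
vase 0.87 [472. 146.] [ 0.709 -0.354  0.137]
soap_dish 0.96 [311. 134.] [0.77  0.071 0.033]
comb 0.9
[... 363 characters left out ...]
d 0.79 [392. 192.] [0.423 0.231 0.058]
blue_vial_mid 0.67 [383. 218.] [0.512 0.241 0.048]
blue_vial_mid 0.66 [361. 212.] [0.524 0.181 0.053]
pink_vial_mid 0.63 [397. 249.] [0.579 0.307 0.044]
stand 0.76 [292. 194.] [ 0.536 -0.029  0.021]
bottle 0.79 [260. 169.] [ 0.546 -0.126  0.091]
cap_mid 0.61 [257. 151.] [ 0.53  -0.14   0.144]
vase 0.66 [151. 181.] [ 0.738 -0.345  0.124]
soap_dish 0.64 [279. 278.] [0.788 0.075 0.032]
comb 0.77 [315. 168.] [ 0.406 -0.024  0.003]
tin 0.74 [330. 293.] [0.762 0.204 0.028]
funnel 0.62 [390. 303.] [0.716 0.345 0.025]
cotton_jar 0.56 [485. 257.] [0.528 0.506 0.086]
cotton_jar 0.54 [294. 198.] [ 0.558 -0.012  0.037]
candle 0.79 [206. 125.] [ 0.437 -0.409  0.047]
```

```bash
python3 - <<'E'
import cv2
a=cv2.imread('pics/top.png')[110:300,190:490];cv2.imwrite('pics/topc.png',cv2.resize(a,None,fx=2.6,fy=2.6,interpolation=2))
a=cv2.imread('pics/scene.png')[110:310,180:480];cv2.imwrite('pics/scenec.png',cv2.resize(a,None,fx=2.6,fy=2.6,interpolation=2))
E
```

```text
(no output)
```

View pics/topc.png

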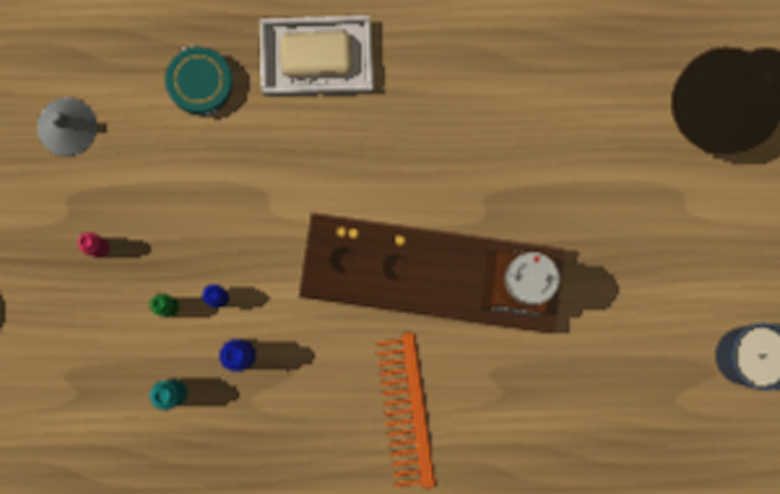

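View pics/scenec.png

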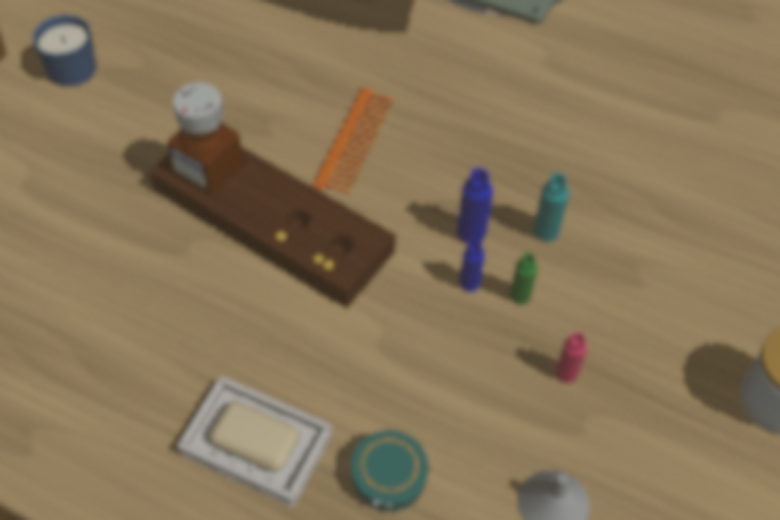

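The top view shows the small blue vial at px (273,224), with the big blue decoy at (281,246) and the green and teal ones to the left. Pink is at (226,204), the one-dot hole at (342,213), the two-dot hole at (321,210) and the cap at (395,217). The scene view agrees.

```bash
cat >> h.py <<'E'
def go(p,yaw):
    st=robot.read_state();Rm=R.from_euler('xyz',st['tool_rot'],degrees=True)
    d=Rm.inv().apply(np.array(p)-st['eef_pos'])*1000
    t=(Rm.inv()*R.from_euler('xyz',[180,0,yaw],degrees=True)).as_rotvec()
    print('clock',round(float(st['clock']),2),'at',np.round(st['eef_pos'],4),np.round(st['tool_rot'],2),'delta',np.round(d,1),np.round(t,3),'dist',round(float(np.linalg.norm(d))))
E
python3 - <<'E'
from h import *
go([.50,.20,.25],57)
a=snap('top')
for n,u,v,z in(('h1',190+395/2.6,110+267/2.6,.035),('h2',190+342/2.6,110+260/2.6,.035),('cap',190+532/2.6,110+278/2.6,.145),('d1',190+400/2.6,110+240/2.6,.035)):print(n,w(a,u,v,z).round(3))
f=robot.regions_of('top','stand')[0]['region']; c=np.argwhere(f); P=np.array([w(a,u,v,.035)[:2] for v,u in c]).astype(np.float32); print(cv2.minAreaRect(P))
E
```

```text
clock 1.3 at [ 0.2526 -0.5166  0.2055] [180.    -0.    26.06] delta [ 537.  -535.   -44.5] [ 0.   -0.   -0.54] dist 759
h1 [ 0.541 -0.016  0.035]
h2 [0.548 0.041 0.035]
cap [ 0.522 -0.144  0.145]
d1 [ 0.57  -0.022  0.035]
((0.5357669591903687, -0.055943965911865234), (0.2782043516635895, 0.09330654889345169), 81.92597961425781)
```

```bash
python3 -m pendant '[[35,-35,-3,0,0,-0.1],[70,-70,-6,0,0,-0.2],[105,-105,-9,0,0,-0.3],[140,-140,-12,0,0,-0.4],[175,-175,-15,0,0,-0.54]]' >/dev/null; python3 -m pendant '[[10,-49,0,0,0,0],[20,-97,-8,0,0,0],[29,-145,-14,0,0,0],[38,-193,-20,0,0,0],[48,-241,-25,0,0,0]]'; python3 - <<'E'
from h import *
go([.50,.20,.25],57)
E
```

```text
clock: 2.4
eef_pos: [0.1559, -0.1094, 0.2455]
tool_rot: [180.0, 0.0, 57.1]
contact_force: [-1.4, -0.6, 1.2]
finger_gap: 0.998
finger_force: 0.0
clock 2.4 at [ 0.1559 -0.1094  0.2455] [1.800e+02 3.000e-02 5.711e+01] delta [446.7 120.9  -4.7] [0.    0.001 0.002] dist 463
```

```bash
python3 -m pendant '[[48,13,-1,0,0,0],[96,26,-2,0,0,0],[144,39,-3,0,0,0],[192,52,-4,0,0,0],[240,65,-5,0,0,0]]' >/dev/null; python3 -m pendant '[[48,13,0,0,0,0],[96,26,0,0,0,0],[144,39,0,0,0,0],[192,52,0,0,0,0],[207,56,0,0,0,0]]'; python3 - <<'E'
from h import *
s=snap('wrist');save(s,'w1');print(np.round(s['hand_eye'],4).tolist(),np.round(np.array(s['intrinsics']),1).tolist())
go([.50,.20,.25],57)
for t in['blue_vial_mid','pink_vial_mid','stand']:
    for x in robot.spot_in('wrist',t)[:5]: print(t,round(x['confidence'],2),np.round(x['point']))
E
```

```text
clock: 3.4
eef_pos: [0.4806, 0.1795, 0.249]
tool_rot: [-180.0, -0.0, 57.2]
contact_force: [-0.8, -0.2, -0.7]
finger_gap: 0.997
finger_force: 0.0
[[-0.0002, -0.9596, -0.2814, 0.0826], [1.0, -0.0006, 0.0013, 0.0015], [-0.0014, -0.2814, 0.9596, -0.1796], [0.0, 0.0, 0.0, 1.0]] [[309.7, 0.0, 318.6], [0.0, 309.7, 196.7], [0.0, 0.0, 1.0]]
clock 3.45 at [0.4809 0.1796 0.2491] [-1.7998e+02 -7.0000e-02  5.7160e+01] delta [27.5  4.9 -0.9] [-0.    -0.001  0.003] dist 28
blue_vial_mid 0.88 [308. 132.]
blue_vial_mid 0.72 [250. 178.]
blue_vial_mid 0.71 [309. 208.]
blue_vial_mid 0.61 [339. 161.]
pink_vial_mid 0.96 [322.  49.]
stand 0.76 [420. 226.]
```

View pics/w1.png

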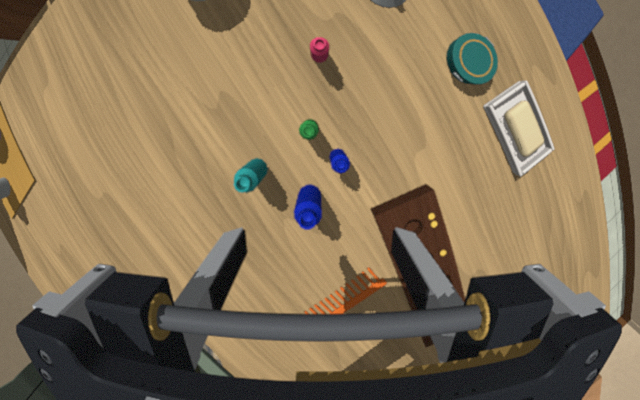

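The wrist view has the small blue vial at (339,161) and the big blue at (308,207). Green is at (309,129), pink at (320,49), and the dots lie on the stand's far edge at (432,215–223) and (443,252).

```bash
cat >> h.py <<'E'
from scipy.optimize import least_squares
def cloud(s,m):
    v,u=np.nonzero(m&(s['depth']>0)); d=s['depth'][v,u]
    K=s['intrinsics']; x=(u-K[0][2])/K[0][0]; y=(v-K[1][2])/K[1][1]
    if 'hand_eye' in s:
        th=np.hypot(x,y); k=np.tan(th)/np.maximum(th,1e-9); c=np.c_[x*k*d,y*k*d,d]
        H=np.array(s['hand_eye']); t=c@H[:3,:3].T+H[:3,3]
        return R.from_euler('xyz',s['st']['tool_rot'],degrees=True).apply(t)+s['st']['eef_pos']
    Rm=cv2.Rodrigues(np.array(s['rvec'],float))[0]
    return (np.c_[x*d,y*d,d]-np.array(s['tvec'],float).ravel())@Rm
def cyl(s,m,r=.012,zr=(.01,.056)):
    P=cloud(s,m);q=P[(P[:,2]>zr[0])&(P[:,2]<zr[1])]
    cam=None
    f=lambda c:np.hypot(q[:,0]-c[0],q[:,1]-c[1])-r
    o=least_squares(f,q[:,:2].mean(0),loss='soft_l1',f_scale=.002)
    t=P[P[:,2]>P[:,2].max()-.004]
    print('n',len(q),'axis',o.x.round(4),'rms',np.sqrt((f(o.x)**2).mean()).round(4),'ztop',np.percentile(P[:,2],97).round(4),'topmean',t.mean(0).round(4))
    return o.x
def near(c,t,u,v,r=25):
    g=[x for x in robot.regions_of(c,t) if np.hypot(x['point'][0]-u,x['point'][1]-v)<r]
    return min(g,key=lambda x:np.hypot(x['point'][0]-u,x['point'][1]-v))['region'] if g else None
E
python3 - <<'E'
from h import *
for c,b,p in(('wrist',(339,161),(321,49)),('top',(273,223),(225,205)),('scene',(361,212),(397,249))):
    s=snap(c)
    for t,q in(('blue_vial_mid',b),('pink_vial_mid',p)):
        m=near(c,t,*q,12)
        if m is None: print(c,t,'missed');continue
        print(c,t,end=' ');cyl(s,m)
E
```

```text
wrist blue_vial_mid missed
wrist pink_vial_mid n 106 axis [0.5686 0.3112] rms 0.0003 ztop 0.0747 topmean [0.5688 0.3109 0.0739]
top blue_vial_mid missed
top pink_vial_mid n 4 axis [0.5742 0.2921] rms 0.0006 ztop 0.6033 topmean [0.5114 0.1977 0.6044]
scene blue_vial_mid n 82 axis [0.5111 0.1774] rms 0.001 ztop 0.0744 topmean [0.5146 0.1789 0.0753]
scene pink_vial_mid n 72 axis [0.5675 0.3107] rms 0.0009 ztop 0.0735 topmean [0.5725 0.3125 0.0742]
```

```bash
python3 - <<'E'
from h import *
s=snap('wrist'); h=cv2.cvtColor(s['frame'],cv2.COLOR_RGB2HSV)
m=(h[...,0]>108)&(h[...,0]<132)&(h[...,1]>120); k=np.zeros_like(m);k[145:178,325:355]=1
c=cyl(s,m&k); k[:]=0;k[180:232,290:326]=1; cyl(s,m&k,.017,(.01,.07))
g=(h[...,0]>50)&(h[...,0]<75)&(h[...,1]>120); k[:]=0;k[115:145,295:325]=1; cyl(s,g&k)
go([*c,.15],57);go([*c,.028],57)
E
```

```text
n 70 axis [0.5125 0.1775] rms 0.0003 ztop 0.0751 topmean [0.5129 0.1784 0.0742]
n 250 axis [0.4488 0.1517] rms 0.0005 ztop 0.1059 topmean [0.4503 0.1534 0.1052]h.py:34: RuntimeWarning: Mean of empty slice.
  o=least_squares(f,q[:,:2].mean(0),loss='soft_l1',f_scale=.002)
  ret = um.true_divide(
Traceback (most recent call last):
  File "h.py", line 34, in cyl
    o=least_squares(f,q[:,:2].mean(0),loss='soft_l1',f_scale=.002)
ValueError: Initial guess is outside of provided bounds
```

```bash
python3 -m pendant '[[16,28,40,0,0,0],[16,28,85,0,0,0],[16,28,110,0,0,0],[16,28,110,0,0,0]]' 0.1 10; python3 - <<'E'
from h import *
go([.5127,.1777,.028],57)
s=snap('wrist');save(s,'w2')
E
```

```text
clock: 4.5
eef_pos: [0.5066, 0.1739, 0.1351]
tool_rot: [-179.6, 0.4, 57.0]
contact_force: [-1.5, 0.6, -0.1]
finger_gap: 0.697
finger_force: 0.0
clock 4.5 at [0.5066 0.1739 0.1351] [-179.57    0.4    56.98] delta [  7.3   3.9 107. ] [-0.008  0.007 -0.   ] dist 107
```

View pics/w2.png

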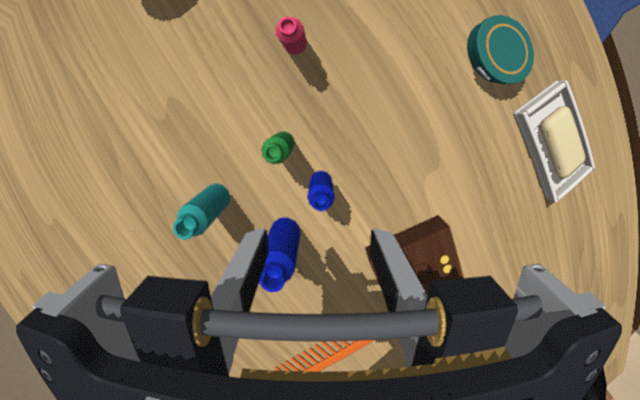

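Small blue is at (320,191), ahead of the fingers, and the big blue is by the left finger at (280,255). I'll let the fingers settle and re-measure.

```bash
python3 -m pendant '[[0,0,0,0,0,0],[0,0,0,0,0,0],[0,0,0,0,0,0]]'; python3 - <<'E'
from h import *
s=snap('wrist'); h=cv2.cvtColor(s['frame'],cv2.COLOR_RGB2HSV)
m=(h[...,0]>108)&(h[...,0]<132)&(h[...,1]>120); k=np.zeros_like(m);k[165:218,304:340]=1
c=cyl(s,m&k)
go([*c,.028],57)
E
```

```text
clock: 4.85
eef_pos: [0.5119, 0.1751, 0.1421]
tool_rot: [179.8, -0.2, 57.0]
contact_force: [0.7, 0.1, -0.4]
finger_gap: 0.546
finger_force: 0.0
n 224 axis [0.5124 0.1776] rms 0.0004 ztop 0.0748 topmean [0.5132 0.1786 0.0739]
clock 4.9 at [0.5116 0.175  0.1417] [ 1.7986e+02 -1.3000e-01  5.7000e+01] delta [  2.4  -1.1 113.7] [ 0.003 -0.002  0.   ] dist 114
```

```bash
python3 -m pendant '[[2,-1,30,0,0,0],[2,-1,65,0,0,0],[2,-1,95,0,0,0],[2,-1,111,0,0,0],[2,-1,111,0,0,0]]'; python3 - <<'E'
from h import *
go([.5125,.1776,.028],57)
E
```

```text
clock: 5.4
eef_pos: [0.5084, 0.1766, 0.0267]
tool_rot: [-179.8, 0.2, 57.0]
contact_force: [-0.5, 0.6, -0.2]
finger_gap: 0.549
finger_force: 0.0
clock 5.4 at [0.5084 0.1766 0.0267] [-179.79    0.2    57.  ] delta [ 3.1  2.8 -1.3] [-0.004  0.004  0.   ] dist 4
```

```bash
python3 -m pendant '[[0,0,0,0,0,0],[0,0,0,0,0,0],[0,0,0,0,0,0],[0,0,0,0,0,0],[0,0,0,0,0,0]]' -1 12; python3 -m pendant '[[0,0,0,0,0,0],[0,0,0,0,0,0]]'; python3 - <<'E'
from h import *
go([.5125,.1776,.028],57)
E
```

```text
clock: 5.9
eef_pos: [0.5117, 0.1773, 0.0302]
tool_rot: [179.9, -0.1, 57.0]
contact_force: [-1.6, 1.3, 5.2]
finger_gap: 0.254
finger_force: 12.0
clock: 6.1
eef_pos: [0.5116, 0.1773, 0.0301]
tool_rot: [179.9, -0.1, 57.0]
contact_force: [-1.9, 0.7, 5.4]
finger_gap: 0.256
finger_force: 12.0
clock 6.1 at [0.5116 0.1773 0.0301] [ 1.7992e+02 -9.0000e-02  5.7000e+01] delta [0.7 0.6 2.1] [ 0.001 -0.002  0.   ] dist 2
```

```bash
python3 -m pendant '[[0,0,-20,0,0,0],[0,0,-55,0,0,0],[0,0,-100,0,0,0],[0,0,-145,0,0,-0.1],[0,0,-180,0,0,-0.2]]'; python3 - <<'E'
from h import *
go([.535,-.055,.21],82)
E
```

```text
clock: 6.6
eef_pos: [0.5112, 0.177, 0.2116]
tool_rot: [179.9, -0.1, 68.7]
contact_force: [0.7, 0.6, -0.7]
finger_gap: 0.254
finger_force: 12.0
clock 6.6 at [0.5112 0.177  0.2116] [ 1.7987e+02 -7.0000e-02  6.8690e+01] delta [-207.5  106.5    1.6] [ 0.002 -0.001 -0.232] dist 233
```

```bash
python3 -m pendant '[[-40,21,0,0,0,-0.08],[-84,43,0,0,0,-0.16],[-128,65,0,0,0,-0.232],[-170,87,0,0,0,-0.232],[-208,106,0,0,0,-0.232]]';python3 -m pendant '[[0,0,0,0,0,0],[0,0,0,0,0,0],[0,0,0,0,0,0]]'; python3 - <<'E'
from h import *
s=snap('wrist');save(s,'w3')
go([.535,-.055,.21],82)
np.savez('w3.npz',frame=s['frame'],depth=s['depth'],K=s['intrinsics'],H=s['hand_eye'],p=s['st']['eef_pos'],r=s['st']['tool_rot'])
for t in['stand','hole_one','hole_two']:
    for x in robot.regions_of('wrist',t)[:3]:
        P=cloud(s,x['region']); print(t,round(x['confidence'],2),x['point'],P.mean(0).round(4))
        if t=='stand':
            q=P[abs(P[:,2]-.035)<.004]; print(len(q),q[:,2].mean(),cv2.minAreaRect(q[:,:2].astype(np.float32)))
E
```

```text
clock: 7.1
eef_pos: [0.5325, -0.0576, 0.2086]
tool_rot: [-180.0, 0.0, 81.7]
contact_force: [0.1, 0.1, -0.9]
finger_gap: 0.254
finger_force: 12.0
clock: 7.4
eef_pos: [0.5325, -0.0544, 0.2085]
tool_rot: [-179.9, -0.0, 81.8]
contact_force: [-0.3, 0.3, -0.5]
finger_gap: 0.256
finger_force: 12.0
clock 7.45 at [ 0.5326 -0.0541  0.2086] [-1.7996e+02 -3.0000e-02  8.1840e+01] delta [-0.6  2.5 -1.4] [-0.001 -0.001 -0.003] dist 3
stand 0.57 [321.4, 138.7] [ 0.5451 -0.0108  0.0342]
11913 0.03535063972331339 ((0.5435351133346558, -0.02079278975725174), (0.2049933224916458, 0.09286472201347351), 81.83753967285156)
hole_one 0.25 [321.8, 299.5] [ 0.5236 -0.1425  0.1447]
hole_two 0.71 [323.6, 137.5] [ 0.5451 -0.0107  0.0342]
hole_two 0.38 [320.9, 299.5] [ 0.5237 -0.1413  0.146 ]
hole_two 0.36 [207.3, 172.0] [ 0.3885 -0.0322  0.0044]
```

View pics/w3.png

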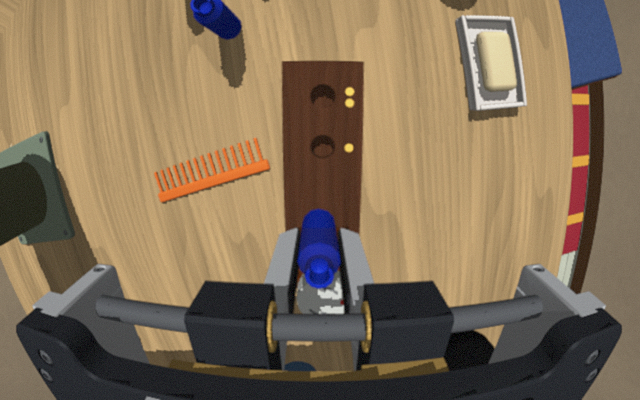

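The picture shows the one-dot hole at (322,147), the two-dot hole at (322,95), and the held vial at (320,245). I'll measure the holes and the held vial in this same picture.

```bash
cat > hole.py <<'E'
from h import *
def load(n):
    z=np.load(n); return dict(frame=z['frame'],depth=z['depth'],intrinsics=z['K'],hand_eye=z['H'],st=dict(eef_pos=z['p'],tool_rot=z['r']))
def holes(s,boxes,zt):
    o=cloud(s,np.zeros((400,640),bool)|(np.arange(640)==320)[None]&(np.arange(400)==197)[:,None])
    H=s['hand_eye'];cam=R.from_euler('xyz',s['st']['tool_rot'],degrees=True).apply(H[:3,3])+s['st']['eef_pos']
    for u0,u1,v0,v1 in boxes:
        k=np.zeros((400,640),bool);k[v0:v1,u0:u1]=1
        P=cloud(s,k); q=P[P[:,2]<zt-.0015]; d=q-cam; m=cam+d*((zt-cam[2])/d[:,2])[:,None]
        (c,r)=cv2.minEnclosingCircle(m[:,:2].astype(np.float32)); print('hole',len(m),np.round(c,4),round(r,4),'centroid',m.mean(0).round(4),'eqr',round(float(np.sqrt(4*np.linalg.det(np.cov(m[:,:2].T))**.5)),4))
E
python3 - <<'E'
from hole import *
s=load('w3.npz'); holes(s,[(300,342,130,164),(300,342,80,112)],.0353)
h=cv2.cvtColor(s['frame'],cv2.COLOR_RGB2HSV);m=(h[...,0]>108)&(h[...,0]<132)&(h[...,1]>120);k=np.zeros_like(m);k[205:290,295:345]=1
P=cloud(s,m&k);print(np.percentile(P[:,2],[1,3,97,99]).round(4));zb=np.percentile(P[:,2],1)
c=cyl(s,m&k,.012,(zb+.005,zb+.05))
print(R.from_euler('xyz',s['st']['tool_rot'],degrees=True).inv().apply(np.r_[c,.2]-s['st']['eef_pos']))
E
```

```text
hole 443 [ 0.5402 -0.0152] 0.0253 centroid [ 0.5438 -0.0179  0.0353] eqr 0.0144
hole 471 [0.5496 0.0403] 0.0275 centroid [0.5519 0.0394 0.0353] eqr 0.0147
[0.1804 0.1846 0.2529 0.2533]
n 932 axis [ 0.5341 -0.0548] rms 0.0003 ztop 0.2529 topmean [ 0.5343 -0.0536  0.2523]
[-0.00011736  0.00158983  0.00848248]
```

```bash
python3 -m pendant '[[19,2,25,0,0,0],[38,4.5,60,0,0,0],[38,4.5,90,0,0,0],[38,4.5,113,0,0,0],[38,4.5,123,0,0,0]]';python3 -m pendant '[[0,0,0,0,0,0],[0,0,0,0,0,0],[0,0,0,0,0,0]]'; python3 - <<'E'
from hole import *
s=snap('wrist');cv2.imwrite('pics/w4.png',cv2.resize(s['frame'][120:320,200:440,::-1],None,fx=2.5,fy=2.5))
go([.5424,-.0174,.085],82)
np.savez('w4.npz',frame=s['frame'],depth=s['depth'],K=s['intrinsics'],H=s['hand_eye'],p=s['st']['eef_pos'],r=s['st']['tool_rot'])
h=cv2.cvtColor(s['frame'],cv2.COLOR_RGB2HSV);m=(h[...,0]>108)&(h[...,0]<132)&(h[...,1]>120);k=np.zeros_like(m);k[195:290,295:345]=1
P=cloud(s,m&k);zb=np.percentile(P[:,2],1);print(zb)
c=cyl(s,m&k,.012,(zb+.005,zb+.05))
E
```

```text
clock: 8.1
eef_pos: [0.5407, -0.017, 0.0832]
tool_rot: [-179.7, -0.0, 81.9]
contact_force: [1.0, -0.2, -0.3]
finger_gap: 0.254
finger_force: 12.0
clock: 8.4
eef_pos: [0.5443, -0.0187, 0.0876]
tool_rot: [179.8, 0.0, 81.8]
contact_force: [0.1, 0.4, 0.7]
finger_gap: 0.254
finger_force: 12.0
clock 8.45 at [ 0.5443 -0.0188  0.0876] [1.798e+02 1.000e-02 8.175e+01] delta [ 1.1 -2.1  2.6] [ 0.003  0.    -0.004] dist 4
0.035200496078999055
n 418 axis [ 0.5458 -0.019 ] rms 0.0003 ztop 0.132 topmean [ 0.5572 -0.0237  0.1386]
```

View pics/w4.png

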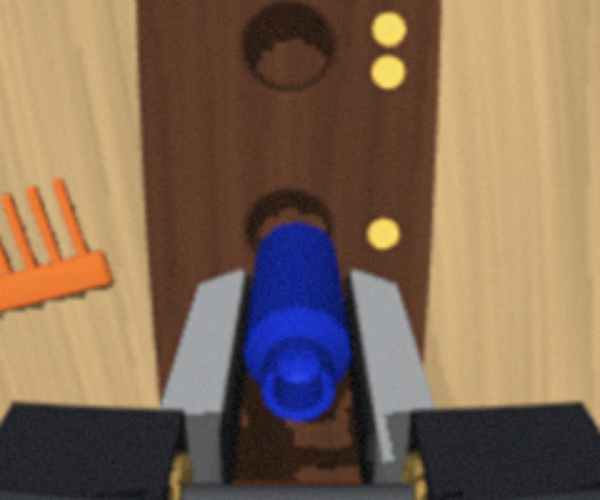

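```bash
python3 -m pendant '[[0,0,0,0,0,0],[0,0,0,0,0,0],[0,0,0,0,0,0],[0,0,0,0,0,0]]'; cat >> hole.py <<'E'
def rel(s,col,box2,zt=.0353):
    h=cv2.cvtColor(s['frame'],cv2.COLOR_RGB2HSV);H=h[...,0].astype(int)
    m=((H>108)&(H<132) if col=='b' else (H>160)|(H<4))&(h[...,1]>120)
    k=np.zeros_like(m);k[195:290,295:345]=1
    n,l,st,_=cv2.connectedComponentsWithStats((m&k).astype(np.uint8)); m=l==1+st[1:,4].argmax()
    P=cloud(s,m);zm=np.percentile(P[:,2],99.5);cyl(s,m,.012,(zm-.066,zm-.02))
    print('ztop',zm); holes(s,[box2],zt)
    H=s['hand_eye'];cam=R.from_euler('xyz',s['st']['tool_rot'],degrees=True).apply(H[:3,3])+s['st']['eef_pos']
    P=cloud(s,np.ones((400,640),bool)); q=P[(abs(P[:,2]-zt)<.003)&(np.hypot(P[:,0]-.545,P[:,1])<.2)];print('stand',cv2.minAreaRect(q[:,:2].astype(np.float32)),q[:,2].mean())
E
python3 - <<'E'
from hole import *
s=snap('wrist');print(s['st']['eef_pos'],s['st']['tool_rot'],s['st']['clock'])
rel(s,'b',(294,337,118,159))
np.savez('w4.npz',frame=s['frame'],depth=s['depth'],K=s['intrinsics'],H=s['hand_eye'],p=s['st']['eef_pos'],r=s['st']['tool_rot'])
E
```

```text
clock: 8.85
eef_pos: [0.5428, -0.0185, 0.086]
tool_rot: [180.0, -0.0, 81.7]
contact_force: [0.1, 0.5, -1.2]
finger_gap: 0.252
finger_force: 12.0
[ 0.54282243 -0.01853714  0.08596679] [ 1.79991188e+02 -4.64389624e-05  8.17437544e+01] 8.85
n 1017 axis [ 0.5444 -0.0189] rms 0.0003 ztop 0.1303 topmean [ 0.5446 -0.0178  0.1297]
ztop 0.13100596051220242
hole 1027 [0.5517 0.0428] 0.0177 centroid [0.5521 0.0396 0.0353] eqr 0.0136
stand ((0.5398136377334595, 0.029170677065849304), (0.14341817796230316, 0.2965966761112213), 13.534899711608887) 0.035318517809006356
```

```bash
python3 -m pendant '[[1,-0.7,3,0,0,0],[1,-0.7,8,0,0,0],[1,-0.7,13,0,0,0],[1,-0.7,18,0,0,0],[1,-0.7,23,0,0,0]]';python3 -m pendant '[[0,0,4,0,0,0],[0,0,8,0,0,0],[0,0,12,0,0,0],[0,0,15,0,0,0],[0,0,17,0,0,0]]';python3 -m pendant '[[0,0,0,0,0,0],[0,0,0,0,0,0],[0,0,0,0,0,0]]'
```

```text
clock: 9.4
eef_pos: [0.542, -0.0173, 0.0621]
tool_rot: [-180.0, -0.0, 81.7]
contact_force: [0.5, 0.5, -0.7]
finger_gap: 0.254
finger_force: 12.0
clock: 9.9
eef_pos: [0.5422, -0.0174, 0.0455]
tool_rot: [-180.0, -0.0, 81.7]
contact_force: [-0.6, 0.4, -0.8]
finger_gap: 0.254
finger_force: 12.0
clock: 10.2
eef_pos: [0.5425, -0.0174, 0.0461]
tool_rot: [180.0, -0.0, 81.7]
contact_force: [-0.3, -0.7, -0.4]
finger_gap: 0.252
finger_force: 12.0
```

```bash
python3 -m pendant '[[0,0,1,0,0,0],[0,0,1.5,0,0,0],[0,0,1.5,0,0,0],[0,0,1.5,0,0,0]]'
```

```text
clock: 10.6
eef_pos: [0.5426, -0.0174, 0.0451]
tool_rot: [180.0, 0.0, 81.8]
contact_force: [-1.4, 0.1, 5.1]
finger_gap: 0.251
finger_force: 12.0
```

```bash
python3 -m pendant '[[0,0,0,0,0,0],[0,0,0,0,0,0],[0,0,0,0,0,0],[0,0,0,0,0,0]]' 0; python3 -m pendant '[[0,0,-15,0,0,0],[0,0,-45,0,0,0],[0,0,-85,0,0,0],[0,0,-100,0,0,0]]'; python3 - <<'E'
from hole import *
go([.555,.25,.19],82)
E
```

```text
clock: 11.0
eef_pos: [0.5421, -0.0174, 0.044]
tool_rot: [-180.0, -0.0, 81.7]
contact_force: [-1.2, -0.5, 0.3]
finger_gap: 0.491
finger_force: 0.0
clock: 11.4
eef_pos: [0.5447, -0.0178, 0.1483]
tool_rot: [179.6, 0.0, 81.8]
contact_force: [0.9, 0.5, 0.2]
finger_gap: 0.501
finger_force: 0.0
clock 11.4 at [ 0.5447 -0.0178  0.1483] [1.7963e+02 1.0000e-02 8.1750e+01] delta [266.5 -28.  -41.9] [ 0.007  0.    -0.004] dist 271
```

```bash
python3 -m pendant '[[45,-5,-15,0,0,0],[93,-10,-25,0,0,0],[141,-15,-35,0,0,0],[189,-20,-42,0,0,0],[237,-25,-42,0,0,0]]';python3 -m pendant '[[25,-3,0,0,0,0],[29,-3,0,0,0,0],[29,-3,0,0,0,0],[29,-3,0,0,0,0]]'; python3 - <<'E'
from hole import *
s=snap('wrist');r=robot.regions_of('wrist','pink_vial_mid')
for x in r[:2]: print(x['confidence'],x['point']);c=cyl(s,x['region']);go([*c,.03],82)
s=snap('scene');m=near('scene','blue_vial_mid',297,190,20)
if m is not None: cyl(s,m,.012,(.037,.070))
E
```

```text
clock: 11.9
eef_pos: [0.5523, 0.2228, 0.1879]
tool_rot: [179.8, -0.1, 81.7]
contact_force: [0.9, 0.8, 0.6]
finger_gap: 0.499
finger_force: 0.0
clock: 12.3
eef_pos: [0.5527, 0.2486, 0.186]
tool_rot: [-180.0, 0.1, 81.7]
contact_force: [-0.1, 0.1, 0.3]
finger_gap: 0.496
finger_force: 0.0
n 47 axis [ 0.5429 -0.0179] rms 0.0011 ztop 0.0887 topmean [ 0.5453 -0.0156  0.0881]
```

```bash
python3 - <<'E'
from hole import *
s=snap('wrist');h=cv2.cvtColor(s['frame'],cv2.COLOR_RGB2HSV)
m=((h[...,0]>160))&(h[...,1]>120)&(s['depth']>0)
n,l,st,ct=cv2.connectedComponentsWithStats(m.astype(np.uint8))
for i in range(1,n):
    if st[i,4]>60: print(ct[i],st[i,4],cloud(s,l==i).mean(0))
    if st[i,4]>60 and abs(cloud(s,l==i).mean(0)[:2]-[.568,.311]).max()<.02: c=cyl(s,l==i);go([*c,.03],82)
E
```

```text
[570.46516854  14.00674157] 445 [ 1.790343    0.70319314 -0.73771462]
[323.02107728 125.39344262] 427 [0.5685463  0.31212423 0.06378268]
n 8 axis [0.5685 0.3111] rms 0.0001 ztop 0.075 topmean [0.5686 0.3109 0.0742]
clock 12.55 at [0.5529 0.2487 0.1864] [1.800e+02 1.000e-02 8.165e+01] delta [ 64.    6.3 156.4] [ 0.     0.    -0.006] dist 169
[577.85171103 204.24714829] 263 [ 1.78825795 -0.21770016 -0.73399248]
[571.28571429 245.19238095] 525 [ 1.78885008 -0.44714062 -0.73761866]
[566.44444444 279.55555556] 81 [ 1.80902399 -0.66564372 -0.73748733]
```

```bash
python3 -m pendant '[[40,3,10,0,0,0],[64,5,40,0,0,0],[64,5,75,0,0,0],[64,5,115,0,0,0],[64,5,145,0,0,0]]';python3 -m pendant '[[0,0,11,0,0,0],[0,0,11,0,0,0],[0,0,11,0,0,0]]';python3 -m pendant '[[0,0,0,0,0,0],[0,0,0,0,0,0],[0,0,0,0,0,0],[0,0,0,0,0,0],[0,0,0,0,0,0]]' -1 12;  python3 - <<'E'
from hole import *
go([.552,-.005,.2],82)
E
```

```text
clock: 13.05
eef_pos: [0.5658, 0.3117, 0.0388]
tool_rot: [-179.9, 0.1, 81.7]
contact_force: [0.4, 0.1, -0.4]
finger_gap: 0.501
finger_force: 0.0
clock: 13.35
eef_pos: [0.5683, 0.3127, 0.032]
tool_rot: [179.9, -0.1, 81.7]
contact_force: [0.6, 0.6, -0.0]
finger_gap: 0.499
finger_force: 0.0
clock: 13.85
eef_pos: [0.5676, 0.3129, 0.0316]
tool_rot: [179.9, -0.1, 81.8]
contact_force: [-1.1, 0.3, 4.5]
finger_gap: 0.252
finger_force: 12.0
clock 13.85 at [0.5676 0.3129 0.0316] [ 1.7991e+02 -6.0000e-02  8.1750e+01] delta [-316.6   30.4 -168.6] [ 0.002 -0.001 -0.004] dist 360
```

```bash
python3 -m pendant '[[0,0,-20,0,0,0],[0,0,-60,0,0,0],[-20,2,-100,0,0,0],[-65,6,-110,0,0,0],[-113,11,-110,0,0,0]]';python3 -m pendant '[[-48,5,0,0,0,0],[-96,9,0,0,0,0],[-130,14,0,0,0,0],[-153,18,0,0,0,0],[-159,19,0,0,0,0]]';python3 -m pendant '[[0,0,20,0,0,0],[0,0,43,0,0,0],[0,0,53,0,0,0],[0,0,53,0,0,0],[0,0,53,0,0,0]]'; python3 -m pendant '[[0,0,0,0,0,0],[0,0,0,0,0,0],[0,0,0,0,0,0],[0,0,0,0,0,0],[0,0,0,0,0,0]]'; python3 - <<'E'
from hole import *
s=snap('wrist');go([.5508,.04,.087],82)
rel(s,'p',(294,337,118,159))
save(s,'w5')
E
```

```text
clock: 14.35
eef_pos: [0.5635, 0.1993, 0.1437]
tool_rot: [179.6, -0.1, 81.9]
contact_force: [0.4, -0.5, -1.1]
finger_gap: 0.253
finger_force: 12.0
clock: 14.85
eef_pos: [0.5572, 0.0366, 0.1401]
tool_rot: [-180.0, 0.0, 81.6]
contact_force: [-0.6, 0.1, -0.5]
finger_gap: 0.253
finger_force: 12.0
clock: 15.35
eef_pos: [0.5578, 0.0396, 0.0876]
tool_rot: [180.0, -0.0, 81.8]
contact_force: [1.5, 0.3, -0.1]
finger_gap: 0.251
finger_force: 12.0
clock: 15.85
eef_pos: [0.5576, 0.039, 0.0876]
tool_rot: [180.0, -0.0, 81.7]
contact_force: [-0.0, -0.1, -0.8]
finger_gap: 0.25
finger_force: 12.0
clock 15.9 at [0.5576 0.039  0.0875] [179.99  -0.    81.74] delta [ 0.1 -6.8  0.5] [ 0.    -0.    -0.004] dist 7
n 998 axis [0.5589 0.0372] rms 0.0004 ztop 0.1305 topmean [0.5593 0.0384 0.1298]
ztop 0.13102314542360277
hole 1759 [0.5652 0.0979] 0.022 centroid [0.5653 0.0981 0.0353] eqr 0.0183
stand ((0.5441346168518066, 0.017580419778823853), (0.1411873698234558, 0.3313657343387604), 12.855680465698242) 0.035334399492725786
```

View pics/w5.png

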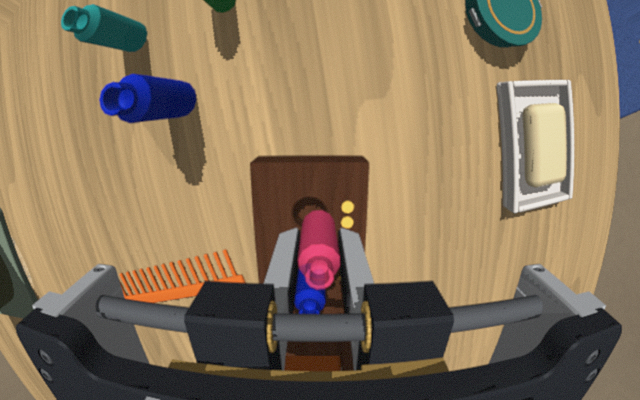

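The hole at (309,209) lies to the left of the pink vial's bottom at (320,215), which agrees with the computed shift of about -7 mm in tool y.

```bash
python3 -m pendant '[[1.4,-4,0,0,0,0],[1.4,-7,0,0,0,0],[1.4,-7,5,0,0,0],[1.4,-7,10,0,0,0],[1.4,-7,14,0,0,0]]';python3 -m pendant '[[0,0,0,0,0,0],[0,0,0,0,0,0],[0,0,0,0,0,0],[0,0,4,0,0,0],[0,0,9,0,0,0]]';python3 -m pendant '[[0,0,5,0,0,0],[0,0,10,0,0,0],[0,0,14,0,0,0],[0,0,17,0,0,0],[0,0,17,0,0,0]]';python3 -m pendant '[[0,0,0,0,0,0],[0,0,1,0,0,0],[0,0,1.5,0,0,0],[0,0,1.5,0,0,0],[0,0,1.5,0,0,0]]'
```

```text
clock: 16.4
eef_pos: [0.5504, 0.0414, 0.0726]
tool_rot: [-180.0, 0.0, 81.7]
contact_force: [0.4, 0.1, -0.5]
finger_gap: 0.254
finger_force: 12.0
clock: 16.9
eef_pos: [0.5512, 0.0413, 0.0645]
tool_rot: [179.9, -0.0, 81.7]
contact_force: [-0.7, 0.4, -0.7]
finger_gap: 0.254
finger_force: 12.0
clock: 17.4
eef_pos: [0.5505, 0.0414, 0.0469]
tool_rot: [-180.0, 0.0, 81.7]
contact_force: [0.0, -0.7, -1.1]
finger_gap: 0.257
finger_force: 12.0
clock: 17.9
eef_pos: [0.5511, 0.0414, 0.0465]
tool_rot: [180.0, -0.0, 81.8]
contact_force: [-0.9, -0.4, 5.1]
finger_gap: 0.251
finger_force: 12.0
```

Contact at the expected depth. Next I'll release, rise, and check the vials while measuring the cap.

```bash
python3 -m pendant '[[0,0,0,0,0,0],[0,0,0,0,0,0],[0,0,0,0,0,0],[0,0,0,0,0,0]]' 0; python3 -m pendant '[[0,0,-15,0,0,0],[0,0,-45,0,0,0],[0,0,-90,0,0,0],[0,0,-140,0,0,0],[0,0,-190,0,0,0]]' 0.6; python3 - <<'E'
from hole import *
go([.515,-.225,.24],82)
s=snap('scene')
for t,z in(('blue_vial_mid',0),('pink_vial_mid',0)):
    for x in robot.regions_of('scene',t):
        P=cloud(s,x['region'])
        if abs(P[:,0].mean()-.547)<.03 and P[:,1].mean()<.1: print(t,end=' ');cyl(s,x['region'],.012,(.037,.07))
for c in('scene','top'):
    if c=='top': s=snap(c)
    x=robot.regions_of(c,'cap_mid')[0];P=cloud(s,x['region']);z=np.percentile(P[:,2],95);q=P[abs(P[:,2]-z)<.004];print(c,'cap',x['confidence'],z,cv2.minEnclosingCircle(q[:,:2].astype(np.float32)),q.mean(0))
E
```

```text
clock: 18.3
eef_pos: [0.5506, 0.0414, 0.0455]
tool_rot: [-180.0, 0.0, 81.8]
contact_force: [0.1, 0.0, 0.2]
finger_gap: 0.499
finger_force: 0.0
clock: 18.8
eef_pos: [0.5504, 0.0414, 0.2387]
tool_rot: [180.0, -0.0, 81.8]
contact_force: [0.6, -0.4, -0.4]
finger_gap: 0.799
finger_force: 0.0
clock 18.8 at [0.5504 0.0414 0.2387] [179.97  -0.    81.75] delta [-268.8    3.2   -1.4] [ 0.001 -0.    -0.004] dist 269
pink_vial_mid n 57 axis [0.5513 0.0392] rms 0.0012 ztop 0.0893 topmean [0.5518 0.0402 0.0895]
scene cap 0.63 0.14804812602447318 ((0.5266834497451782, -0.14764772355556488), 0.026408281177282333) [ 0.52601867 -0.14574028  0.14621183]
top cap 0.8 0.14821664192432396 ((0.5235517024993896, -0.14312848448753357), 0.02450195886194706) [ 0.52344992 -0.14250491  0.14625154]
```

```bash
python3 -m pendant '[[-40,0,0,0,0,0],[-88,1,0,0,0,0],[-136,1.5,0,0,0,0],[-184,2,0,0,0,0],[-232,2.5,0,0,0,0]]';python3 -m pendant '[[-25,0.5,0,0,0,0],[-37,0.5,0,0,0,0],[-37,0.5,0,0,0,0],[-37,0.5,0,0,0,0],[-37,0.5,0,0,0,0]]'; python3 - <<'E'
from hole import *
s=snap('wrist');save(s,'w6');go([.5242,-.1463,.115],82)
x=robot.regions_of('wrist','cap_mid')[0];P=cloud(s,x['region']);z=np.percentile(P[:,2],90);q=P[abs(P[:,2]-z)<.004];print('cap',x['confidence'],x['point'],z,cv2.minEnclosingCircle(q[:,:2].astype(np.float32)),q.mean(0))
E
```

```text
clock: 19.6
eef_pos: [0.518, -0.1894, 0.2331]
tool_rot: [-179.7, -0.1, 81.8]
contact_force: [0.3, -0.2, -0.6]
finger_gap: 0.801
finger_force: 0.0
clock: 20.1
eef_pos: [0.5153, -0.2235, 0.2354]
tool_rot: [-180.0, -0.1, 81.9]
contact_force: [0.1, 1.4, 0.2]
finger_gap: 0.798
finger_force: 0.0
clock 20.15 at [ 0.5154 -0.2236  0.2356] [-1.7998e+02 -3.0000e-02  8.1870e+01] delta [ 77.7  -2.2 120.7] [-0.    -0.001 -0.002] dist 144
cap 0.77 [316.1, 111.7] 0.14639031813777575 ((0.5253085494041443, -0.14666534960269928), 0.02552434802055359) [ 0.52500846 -0.14670454  0.14543912]
```

View pics/w6.png

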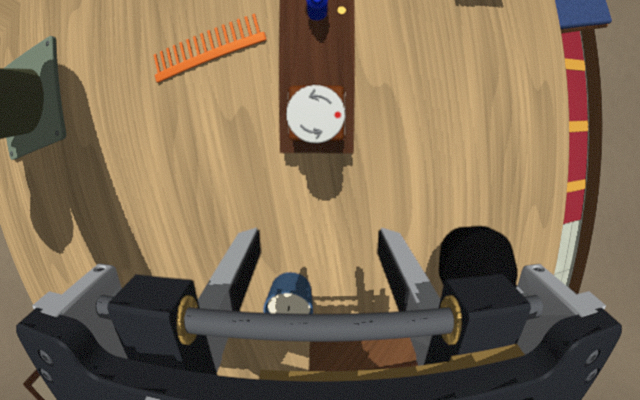

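Cap at (316,112), red dot toward stand +x, centred between the fingers' lines.

```bash
python3 -m pendant '[[35,-1,0,0,0,0],[70,-2.5,0,0,0,0],[77.5,-2.5,15,0,0,0],[77.5,-2.5,45,0,0,0],[77.5,-2.5,80,0,0,0]]';python3 -m pendant '[[0,0,0,0,0,0],[0,0,0,0,0,0],[0,0,20,0,0,0],[0,0,35,0,0,0],[0,0,40.5,0,0,0]]';python3 -m pendant '[[0,0,0,0,0,0],[0,0,0,0,0,0],[0,0,0,0,0,0]]'; python3 -c "
from h import *
go([.5237,-.1465,.115],82)"
```

```text
clock: 20.7
eef_pos: [0.5255, -0.1471, 0.157]
tool_rot: [179.7, 0.1, 81.9]
contact_force: [-0.5, -0.9, -0.3]
finger_gap: 0.8
finger_force: 0.0
clock: 21.2
eef_pos: [0.5246, -0.1484, 0.1164]
tool_rot: [179.9, 0.0, 81.8]
contact_force: [0.1, -0.3, -0.3]
finger_gap: 0.797
finger_force: 0.0
clock: 21.5
eef_pos: [0.5249, -0.1487, 0.1169]
tool_rot: [179.8, 0.0, 81.7]
contact_force: [-0.5, -0.2, 0.2]
finger_gap: 0.801
finger_force: 0.0
clock 21.5 at [ 0.5249 -0.1487  0.1169] [1.7985e+02 4.0000e-02 8.1750e+01] delta [ 2.  -1.5  1.9] [ 0.003  0.001 -0.004] dist 3
```

```bash
python3 -m pendant '[[1,-1,0,0,0,0],[2,-1.2,0,0,0,0],[2,-1.2,1,0,0,0],[2,-1.2,1,0,0,0],[2,-1.2,1,0,0,0]]';python3 -m pendant '[[0,0,0,0,0,0],[0,0,0,0,0,0],[0,0,0,0,0,0],[0,0,0,0,0,0],[0,0,0,0,0,0]]' -1 40;python3 -m pendant '[[0,0,0,0,0,0],[0,0,0,0,0,0]]'
```

```text
clock: 22.0
eef_pos: [0.5228, -0.146, 0.1143]
tool_rot: [-180.0, -0.0, 81.8]
contact_force: [0.7, 0.2, 0.3]
finger_gap: 0.799
finger_force: 0.0
clock: 22.5
eef_pos: [0.5231, -0.1461, 0.1143]
tool_rot: [180.0, 0.0, 81.7]
contact_force: [1.0, -0.8, 0.1]
finger_gap: 0.526
finger_force: 40.0
clock: 22.7
eef_pos: [0.523, -0.1461, 0.1144]
tool_rot: [180.0, 0.0, 81.7]
contact_force: [1.6, -0.2, -1.4]
finger_gap: 0.529
finger_force: 40.0
```

```bash
python3 -m pendant '[[0,0,1,0,0,0],[0,0,2,0,0,0],[0,0,3,0,0,0],[0,0,4,0,0,0],[0,0,4.3,0,0,0]]';python3 -m pendant '[[0,0,0,0,0,0],[0,0,0,0,0,0],[0,0,0,0,0,0]]'
```

```text
clock: 23.2
eef_pos: [0.5234, -0.1462, 0.1113]
tool_rot: [179.9, 0.0, 81.8]
contact_force: [-0.7, 0.6, 7.7]
finger_gap: 0.53
finger_force: 40.0
clock: 23.5
eef_pos: [0.5234, -0.1462, 0.1114]
tool_rot: [179.9, 0.0, 81.8]
contact_force: [-0.7, 1.4, 7.9]
finger_gap: 0.525
finger_force: 40.0
```

```bash
python3 -m pendant '[[0,0,0.7,0,0,0],[0,0,1.4,0,0,0],[0,0,1.4,0,0,0],[0,0,1.4,0,0,0]]'
```

```text
clock: 23.9
eef_pos: [0.5234, -0.1462, 0.1103]
tool_rot: [179.9, 0.0, 81.8]
contact_force: [-1.8, 1.3, 8.1]
finger_gap: 0.527
finger_force: 40.0
```

```bash
python3 -m pendant '[[0,0,0.7,0,0,0],[0,0,0.7,0,0,0],[0,0,0.7,0,0,0]]'; for i in 1 2; do python3 -m pendant '[[0,0,0,0,0,0]]' | grep -E "force|eef"; done
```

```text
clock: 24.2
eef_pos: [0.5235, -0.1462, 0.1097]
tool_rot: [179.9, 0.0, 81.8]
contact_force: [-1.3, 1.7, 9.2]
finger_gap: 0.525
finger_force: 40.0
eef_pos: [0.5234, -0.1462, 0.1097]
contact_force: [-1.5, 1.4, 9.2]
finger_force: 40.0
eef_pos: [0.5234, -0.1462, 0.1097]
contact_force: [-1.7, 1.1, 8.6]
finger_force: 40.0
```

```bash
python3 -m pendant '[[0,0,0,0,0,-0.08],[0,0,0,0,0,-0.18],[0,0,0,0,0,-0.28],[0,0,0,0,0,-0.36],[0,0,0,0,0,-0.36]]'; python3 -c "
from h import *
print(robot.read_state()['moment'])"
```

```text
clock: 24.9
eef_pos: [0.5244, -0.1466, 0.1101]
tool_rot: [179.8, 0.1, 102.5]
contact_force: [-0.7, 0.6, 8.9]
finger_gap: 0.531
finger_force: 40.0
[0.12540162 0.03565644 0.11147461]
```

```bash
python3 -m pendant '[[0,0,0,0,0,-0.08],[0,0,0,0,0,-0.18],[0,0,0,0,0,-0.28],[0,0,0,0,0,-0.38],[0,0,0,0,0,-0.46]]'; python3 -m pendant '[[0,0,0,0,0,-0.08],[0,0,0,0,0,-0.16],[0,0,0,0,0,-0.24],[0,0,0,0,0,-0.26],[0,0,0,0,0,-0.26]]'; python3 -c "
from h import *
print(robot.read_state()['moment'])
s=snap('top');cv2.imwrite('pics/t2.png',cv2.resize(s['frame'][150:270,300:460,::-1],None,fx=5,fy=5))"
```

```text
clock: 25.4
eef_pos: [0.5244, -0.1463, 0.1101]
tool_rot: [179.9, 0.2, 128.9]
contact_force: [-0.0, 1.7, 8.3]
finger_gap: 0.526
finger_force: 40.0
clock: 25.9
eef_pos: [0.5243, -0.1464, 0.1101]
tool_rot: [179.9, 0.2, 143.7]
contact_force: [-0.4, 1.3, 8.9]
finger_gap: 0.529
finger_force: 40.0
[ 0.20525579 -0.03061108  0.04044411]
```

```bash
python3 -m pendant '[[0,0,-2,0,0,0],[0,0,-5,0,0,0],[0,0,-8,0,0,0],[0,0,-11,0,0,0],[0,0,-11,0,0,0]]'; python3 -m pendant '[[0,0,0,0,0,0],[0,0,0,0,0,0]]'; python3 -c "
from h import *
s=snap('scene');cv2.imwrite('pics/s2.png',cv2.resize(s['frame'][110:210,200:330,::-1],None,fx=6,fy=6))"
```

```text
clock: 26.45
eef_pos: [0.5223, -0.1459, 0.1185]
tool_rot: [-180.0, -0.1, 143.6]
contact_force: [0.2, 0.4, -0.5]
finger_gap: 0.526
finger_force: 40.0
clock: 26.65
eef_pos: [0.5223, -0.1458, 0.1182]
tool_rot: [-180.0, -0.1, 143.6]
contact_force: [0.2, -0.3, -0.5]
finger_gap: 0.527
finger_force: 40.0
```

View pics/s2.png

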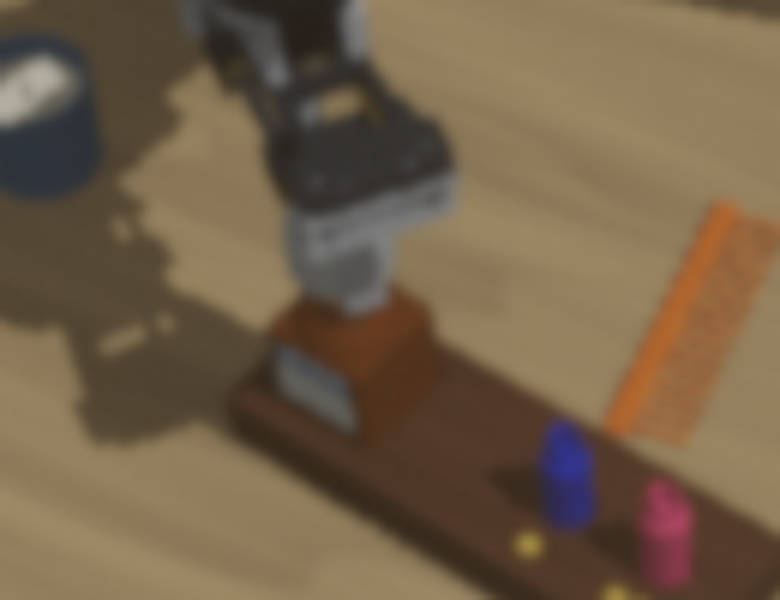

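Both vials stand in their holes, and the wrist feels no bottle weight, so the cap is free. I'll lift it to 5 cm.

```bash
python3 -m pendant '[[0,0,-8,0,0,0],[0,0,-18,0,0,0],[0,0,-30,0,0,0],[0,0,-41,0,0,0],[0,0,-48,0,0,0]]'; python3 -m pendant '[[0,0,0,0,0,0],[0,0,0,0,0,0],[0,0,0,0,0,0],[0,0,0,0,0,0],[0,0,0,0,0,0]]'; python3 - <<'E'
from h import *
s=snap('scene');cv2.imwrite('pics/s3.png',cv2.resize(s['frame'][90:210,190:350,::-1],None,fx=5,fy=5))
for t in('bottle','cap_mid','blue_vial_mid','pink_vial_mid'):
    for x in robot.regions_of('scene',t)[:2]: P=cloud(s,x['region']);print(t,round(x['confidence'],2),P.mean(0).round(3),np.percentile(P[:,2],[3,97]).round(3))
E
```

```text
clock: 27.2
eef_pos: [0.5238, -0.1464, 0.1691]
tool_rot: [180.0, 0.2, 143.6]
contact_force: [-0.1, -1.2, -0.9]
finger_gap: 0.527
finger_force: 40.0
clock: 27.7
eef_pos: [0.5225, -0.1459, 0.1664]
tool_rot: [-180.0, -0.1, 143.6]
contact_force: [0.1, -0.2, -0.0]
finger_gap: 0.527
finger_force: 40.0
bottle 0.68 [ 0.537 -0.137  0.083] [0.036 0.134]
bottle 0.49 [ 0.549 -0.014  0.066] [0.038 0.088]
cap_mid 0.44 [ 0.534 -0.152  0.18 ] [0.001 0.237]
cap_mid 0.33 [ 0.557 -0.031  0.03 ] [0.004 0.038]
blue_vial_mid 0.68 [0.508 0.235 0.042] [0.002 0.074]
blue_vial_mid 0.65 [ 0.535 -0.137  0.081] [0.033 0.134]
pink_vial_mid 0.59 [0.556 0.043 0.064] [0.034 0.089]
```

View pics/s3.png

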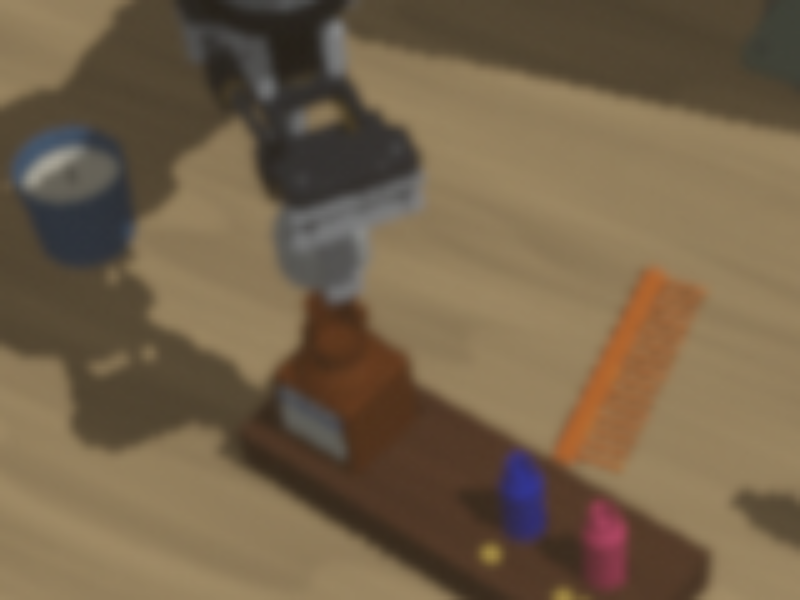

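The open neck shows at (337,335), with the mouth at z = 0.134. The bottle is seated, the cap is held above it, and both vials are standing.

```bash
python3 -m pendant '[[0,0,0,0,0,0],[0,0,0,0,0,0],[0,0,0,0,0,0],[0,0,0,0,0,0]]'|head -2; python3 -c "
from bench import robot
print(robot.hand_in())"
```

```text
clock: 28.35
eef_pos: [0.5229, -0.146, 0.167]
the job is handed in; nothing more can be done
None
```

Job handed in at about 28 s on the robot clock: the blue vial is seated in the one-dot hole and the pink in the two-dot hole, and the freed cap is held still about 5 cm above where it sat on the bottle, which stayed in its well; the hand-in call returned no verdict.

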